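Clear the polishing nest: tip out the beads and rock the locating block free

ROBOT

A 7-joint arm with a two-finger parallel gripper is mounted at the origin on the work surface. World frame = base frame: x ahead of the robot, y to its left, z up, the work surface at z = 0. Lengths are in m, angles in rad, forces in N, time in s.
With the tool pointing down it reaches from about 0.425 to 0.875 m from the base axis. Payload 4.7 kg.
Tool frame: the origin (TCP) lies at the very end of the fingers, on their centre line; the grasp point (between the pads) lies 19 mm behind it; z points along the fingers, y is the line along which they close (so a half turn about z gives the same grasp; the last joint's range is limited). The gripper opens to 87 mm and grips with 3 to 60 N. Pads are 19 mm wide; open, the fingers measure 117 mm over their backs; the gripper's body (75 mm by 190 mm) begins 51 mm behind the grasp point.
Start: joints at [-1.308, 0.321, -0.07, 1.45, 0.023, 1.371, -0.057], TCP at [0.16, 0.63, 0.223] pointing down, gripper open.
Joint ranges: [-2.86, 2.86], [-0.3, 2.09], [-1.38, 1.24], [0.06, 2.45], [-1.56, 4.7], [0.09, 2.05], [-2.69, 2.69]. Speed limits (rad/s): [2.57, 2.57, 3.14, 3.14, 3.14, 3.14, 3.14].

INTERFACE

Orientations are given as a rotation vector (axis times angle).
In Python, from bench import get_state, get_image, get_calibration, close_job gives the robot as it stands.
- The arm moves only by the shell command python3 -m crank 'ROWS' [FORCE]. ROWS is JSON, a list of rows, each a list of 5 numbers: the opening, from 0 (shut) to 1 (fully open), then the shift along the world's x, y, z in units of 0.2 m (1.0 is 0.2 m), then the turn about the world's z in units of 2 pi rad (1.0 is 2 pi rad). A call has 1 to 5 rows; each row is the pose to reach, as a shift and turn from the pose commanded when the call began, turning the shorter way round; what a row does not reach only later rows make up. A row lasts 1/8 s, in which the tool goes at most 62.5 mm and 10.7 degrees, less where a joint would pass 70% of its speed; a pose out of reach is approached as far as the arm can. A call with a number of a shift or a turn outside -1 to 1 is refused whole. A call with a gripper value outside its range is refused whole. The fingers move at their own pace and stop on an object; FORCE is the grip in N (left out, the last holds). Time passes only in rows, so rows that repeat a pose let the fingers close. It gives the time, the measured TCP pose, the force, the opening and the grip force at its end, in the units of the state.
- get_state(): the state, without advancing time (a new reading comes with each control period).
- get_image(name): name is "scene" or "top" or "wrist"; returns the picture (400x640x3 uint8, red, green, blue); there is no depth.
- get_calibration(name): a dict with "fovy" (degrees; the focal length in pixels is half the picture's height over the tangent of half this angle, whatever the lens; pixels are square), "cx", "cy" (the principal point, pixels), "R" (3x3) and "t" (3): a world point X has camera coordinates R X + t. Camera axes: x right, y down, z forward; pixel columns grow to the right and rows downward; lengths in m; the calibration is good to about 2 mm. The wrist camera is an equidistant fisheye: a pixel r from the principal point sees the ray r / f radians off the axis. A picture is of the moment at which its call begins: read the wrist's pose just before it. get_calibration takes no time and is no camera call; for the wrist camera it gives the pose at the moment of the call.
- close_job(): hands the job in; it is judged then, once.
The state is a dict: "time": time; "joint_positions": joint angles; "qd": joint speeds; "joint_torque": joint torques, N m; "position": TCP position; "tool_rot": TCP orientation; "ft_force": force on the tool from outside, world axes, zero at the start; "torque": the same for the moment, N m; "grip_width": opening from 0.0 (shut) to 1.0 (fully open); "grip_force": force on a finger pad.
Only numpy, scipy, OpenCV 4.12 (cv2) and the standard library are available. Lean on these libraries where they do the work, as an engineer would, in place of code of your own. Each camera call takes 0.05 s, during which the arm holds its last target. There are 200 camera calls.

TASK

Clear away the finished batch: tip all five polished beads from the blue cup into the steel bowl and stand the empty cup upright on the bench again. Then take the red locating block stuck in the polishing nest by its head, rock it to one side and to the other until each brass cheek has given way, lift it just clear of the nest, and finish while still holding it there, steady and upright, a few centimetres above the cheeks and over the nest. Leave the other things on the bench alone.

Things in the scene. Friction and masses are not known exactly. Their poses are not given: they have to be found in the camera images.
- cup: open blue plastic cup, round, standing on the bench at the start; outside diameter 50 mm at the foot, widening evenly to 68 mm at the rim, 65 mm high, wall 3 mm; holds five beads, which lie at its bottom; weighs about 0.1 kg. Origin: centre of the underside; z points up out of the mouth.
- bowl: loose round steel bowl, 136 mm across the rim, 50 mm high, wall 4 mm, weighs about 0.45 kg. Origin: centre of the underside; z up.
- nest: polishing nest, fixed to the bench: dark base plate 90 mm (x) by 130 mm (y), 10 mm thick, an aluminium pocket in the middle (walls up to 44 mm above the bench), and brass cheeks on the +y and -y sides that slide along y. Their lips are its highest parts, 63 mm above the bench. Origin: centre of the underside, on the bench; z up.
- block: red locating block stuck in the nest, 98 mm tall, about 0.22 kg. At the start upright, underside 10 mm above the bench, axes along the nest's. Shoulders 30 mm wide in y, tops 40 mm above the underside; above them a neck 20 mm wide in y between the lips; head 30 mm (x) by 24 mm (y), flat-sided, 60 to 98 mm above the underside. Origin: centre of the underside; z up.
- block_pivot (a point): axis of the block's round steel foot (radius 14 mm, 40 mm long in x), 14 mm above the underside: seated in the pocket, the block rocks about it in the nest's y direction. Leaning it 0.22 rad (head 15 to 17 mm aside) makes the neck push that side's cheek 5.5 to 7.5 mm outward, with 7 to 12 N at the head.
- block_shoulder (a point): block's axis at the shoulder tops, 40 mm above its underside. The cheeks' lips (45 to 53 mm above the seated underside) overhang the shoulders by 4.3 mm on each side: a straight pull lifts the block only 5 mm and jams.
- block_head (a point): middle of the block's head, 80 mm above the block's underside on its axis: where to pinch it, front to back along the block's x axis (30 mm) or along its y axis (24 mm).
- cheek_left (a joint): brass cheek on the nest's +y side: how far it has been pushed outward, m, 0 to 0.011, starting near 0. Stiff slide (about 9 N) that stays where it is left. Past 0.0043 its lip no longer overhangs an upright centred block; 0.0055 or more leaves it free.
- cheek_right (a joint): the same for the cheek on the nest's -y side (outward is -y).
- bead0_center (a point): centre of a polished brass bead, a ball 16 mm across, 17 g, in the cup at the start.
- bead1_center (a point): centre of a polished brass bead, a ball 16 mm across, 17 g, in the cup at the start.
- bead2_center (a point): centre of a polished brass bead, a ball 16 mm across, 17 g, in the cup at the start.
- bead3_center (a point): centre of a polished brass bead, a ball 16 mm across, 17 g, in the cup at the start.
- bead4_center (a point): centre of a polished brass bead, a ball 16 mm across, 17 g, in the cup at the start.
- wax: Bystander: green bar of polishing wax, 110 x 40 x 30 mm, lying flat. Origin: centre of the underside.
- screwdriver: Bystander: screwdriver, 170 mm long, lying. Origin: centre of the underside (about the middle of its length).
- jar: Bystander: closed amber glass jar, 60 mm across, 80 mm tall. Origin: centre of the underside.
- caliper: Bystander: steel caliper, 200 mm long, 12 mm high, lying. Origin: centre of the underside.
- felt_wheel: Bystander: grey felt polishing wheel, 100 mm across, 26 mm high, lying. Origin: centre of the underside.

How it is judged:
By the outcome, as a careful person would: the job done as asked, in the order asked, and still so for the second after the job is handed in, while the arm keeps its last pose, push and grip.
It also fails if it takes over 67 s, if anything falls off the work surface, if the arm or the gripper's body presses on something with over 40 N, if the wrist force passes 120 N, or if a joint passes its speed limit or range.

## Working session

There is one attempt and no reset: what is moved stays moved. The work goes in short steps, Python scripts to look and compute and a shell command to move; the robot and the scene stay as the last step left them, time stands still between calls to the robot, and variables do not carry over. Pictures are saved under pics/ and viewed, at most 10 in all, crops included, and the job is handed in when it is done.

```bash
mkdir -p pics; ls
python3 - <<'E'
from bench import *
import cv2,numpy as np
for n in("scene","top"):
    c=get_calibration(n);print(n,c['fovy'],c['cx'],c['cy'],np.round(c['R'],3).tolist(),np.round(c['t'],3))
    cv2.imwrite(f"pics/{n}0.png",get_image(n)[:,:,::-1])
s=get_state();print(s)
E
```

```text
pics
scene 48.38747135588557 314.0062672765542 199.56583845092223 [[0.211, 0.978, 0.001], [0.598, -0.129, -0.791], [-0.773, 0.167, -0.612]] [-0.174 -0.262  1.516]
top 48.97171643670988 318.18606205518364 196.37355437818127 [[0.024, -1.0, -0.018], [-0.986, -0.021, -0.163], [0.163, 0.021, -0.986]] [0.079 0.575 1.152]
{'time': 0.1, 'joint_positions': array([-1.3078889 ,  0.32175603, -0.07009606,  1.45155049,  0.02260721,
        1.37078763, -0.05689483]), 'qd': array([ 0.0005672 , -0.00150712,  0.00107283, -0.00158641, -0.00092893,
       -0.00043418,  0.00083801]), 'joint_torque': array([-6.32848914e-04, -4.92570627e+01, -4.06121146e-01, -3.13400066e+01,
       -6.42038626e-02,  3.95869219e-02,  7.54023267e-05]), 'position': array([0.15998296, 0.62949787, 0.22156758]), 'tool_rot': array([-3.89733394e-01, -3.11720523e+00,  2.68657429e-03]), 'ft_force': array([-0.27312603,  0.42839669,  0.46466263]), 'torque': array([-0.02929835,  0.0471815 , -0.02571506]), 'grip_force': 0.0, 'grip_width': 0.9960309413662047}
```

View pics/top0.png

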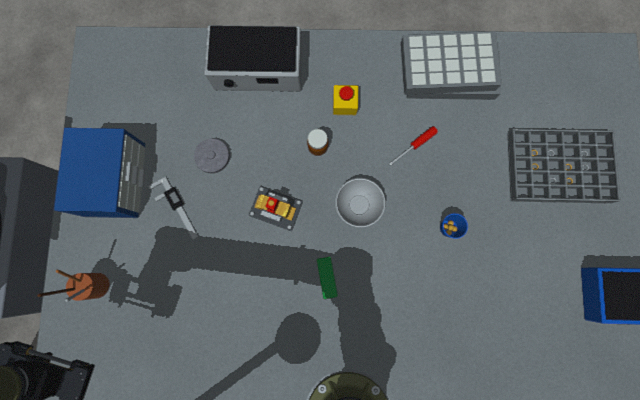

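View pics/scene0.png

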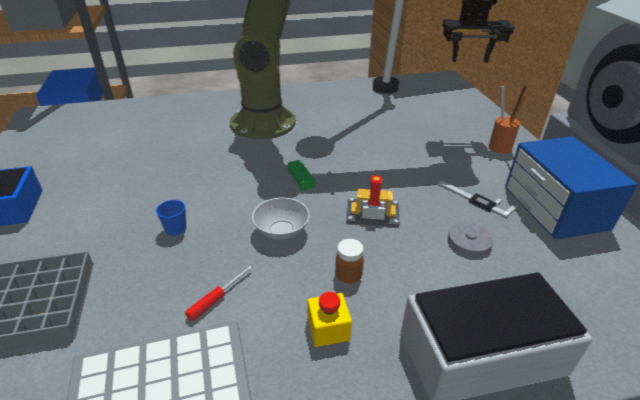

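The top view shows the block at (272,204) in the nest, the bowl at (360,203) and the cup at (453,224). In the scene view they are at (376,190), (281,218) and (172,217). I'll enlarge both.

```bash
cat > h.py <<'E'
import numpy as np
from bench import get_calibration
def cam(n):
    c=get_calibration(n);f=200/np.tan(np.radians(c['fovy'])/2)
    return np.array(c['R']),np.array(c['t']),f,c['cx'],c['cy']
def ray(n,u,v,C=None):
    R,t,f,cx,cy=C or cam(n);x,y=u-cx,v-cy
    if n=="wrist":
        r=np.hypot(x,y);a=r/f;d=np.array([np.sin(a)*x/(r+1e-9),np.sin(a)*y/(r+1e-9),np.cos(a)])
    else: d=np.array([x/f,y/f,1]);d/=np.linalg.norm(d)
    return -R.T@t,R.T@d
def tri(rays):
    A=sum(np.eye(3)-np.outer(d,d) for o,d in rays);b=sum((np.eye(3)-np.outer(d,d))@o for o,d in rays)
    X=np.linalg.solve(A,b);return X,[np.linalg.norm(np.cross(X-o,d))*1e3 for o,d in rays]
def atz(r,z): o,d=r;return o+d*(z-o[2])/d[2]
E
python3 - <<'E'
import cv2,numpy as np
a=cv2.imread('pics/top0.png')[170:250,240:480];b=cv2.imread('pics/scene0.png')[165:245,150:410]
a=cv2.resize(a,(792,264),interpolation=cv2.INTER_CUBIC);b=cv2.resize(b,(780,240),interpolation=cv2.INTER_CUBIC)
o=np.zeros((510,800,3),np.uint8);o[:264,:792]=a;o[266:506,:780]=b;cv2.imwrite('pics/c1.png',o)
E
```

```text
(no output)
```

View pics/c1.png

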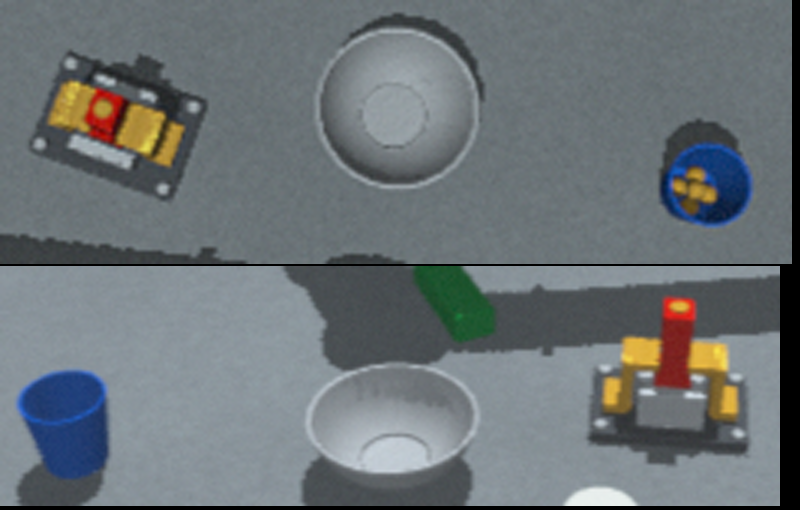

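Run:
```python
from h import *
T=lambda x,y:ray("top",240+x/3.3,170+y/3.3)
S=lambda x,y:ray("scene",150+x/3,165+(y-266)/3)
for n,a,b in [("cup rim",(708.5,184),(63,397)),("bowl",(398.5,108),(393,420)),("block top",(104,107),(680,306))]:
    X,e=tri([T(*a),S(*b)]);print(n,X.round(4),np.round(e,1))
c=[atz(T(*p),.010) for p in [(68,52),(205,100),(168,198),(33,147)]]
print(np.round(c,4),np.mean(c,0))
for i,j in((0,1),(3,2),(3,0),(2,1)):
    d=(c[j]-c[i])[:2];print(np.hypot(*d),np.degrees(np.arctan2(d[1],d[0])))
print(atz(T(*(708.5,184)),.065),atz(T(398.5,108),.05),atz(T(104,107),.108))
from bench import get_state;from scipy.spatial.transform import Rotation as Ro
print(Ro.from_rotvec(get_state()['tool_rot']).as_matrix().round(3))
```

```text
cup rim [ 0.4987 -0.273   0.0627] [0.2 0.2]
bowl [ 0.5583 -0.0234  0.0441] [1.3 1.3]
block top [0.5445 0.2124 0.1094] [1.5 1.5]
[[0.606  0.2568 0.01  ]
 [0.5667 0.1377 0.01  ]
 [0.4823 0.1664 0.01  ]
 [0.5232 0.2829 0.01  ]] [0.5445475  0.21096378 0.01      ]
0.12546680991714107 -108.25135812981293
0.12346815077091072 -109.33269544802866
0.08687284160526046 -17.509701354791957
0.08920012883254454 -18.827000738988154
[ 0.49844693 -0.27205034  0.065     ] [ 0.55719194 -0.02428441  0.05      ] [0.54426689 0.21117059 0.108     ]
[[-0.969  0.246 -0.   ]
 [ 0.246  0.969 -0.002]
 [-0.    -0.002 -1.   ]]
```

Estimates: cup (0.498,-0.272), bowl (0.557,-0.024), block (0.544,0.211) with nest yaw about -18.5°. The tool can't tilt, so I'll pinch the cup lightly and high up. Then I'll push its foot against the outside of the bowl rim so it pivots in the pads.

```bash
python3 -m crank '[[1,0.75,-1,0,-0.125],[1,0.75,-1,0,-0.125],[1,0.75,-1,0,-0.125],[1,0.75,-1,0,-0.125],[1,0.75,-1,0,-0.125]]' 10
python3 -m crank '[[1,0.75,-1,0,-0.122],[1,0.75,-1,0,-0.122],[1,0.75,-1,0,-0.122],[1,0.75,-1,0,-0.122],[1,0.75,-1,0,-0.122]]'
python3 -m crank '[[1,0.2,-1,0,0],[1,0.2,-1,0,0],[1,0.2,-1,0,0],[1,0.2,-1,0,0]]'
python3 -m crank '[[1,0,-1,0,0],[1,0,-1,0,0],[1,0,-1,0,0],[1,0,-1,0,0]]'
python3 -m crank '[[1,0,-0.51,-0.51,0],[1,0,-0.51,-0.51,0],[1,0,-0.51,-0.51,0],[1,0,-0.51,-0.51,0],[1,0,-0.51,-0.51,0]]'
python3 - <<'E'
from h import *; from bench import *; import cv2
from scipy.spatial.transform import Rotation as Ro
s=get_state();C=cam("wrist");im=get_image("wrist");cv2.imwrite("pics/w1.png",im[:,:,::-1])
np.savez("w1.npz",R=C[0],t=C[1],f=C[2],cx=C[3],cy=C[4])
print(s['time'],s['position'],Ro.from_rotvec(s['tool_rot']).as_matrix().round(3).tolist(),s['joint_positions'].round(2))
E
```

```text
time: 0.72
position: [0.3145, 0.4251, 0.2227]
tool_rot: [1.568, 2.72, -0.001]
ft_force: [-0.7, 0.9, 0.4]
grip_width: 1.001
grip_force: 0.0
time: 1.35
position: [0.4628, 0.2254, 0.2226]
tool_rot: [2.47, 1.939, -0.0]
ft_force: [-0.9, 1.3, 0.4]
grip_width: 0.999
grip_force: 0.0
time: 1.85
position: [0.5004, 0.0272, 0.2227]
tool_rot: [2.464, 1.947, 0.0]
ft_force: [-0.4, 0.9, -0.1]
grip_width: 1.002
grip_force: 0.0
time: 2.35
position: [0.4998, -0.1727, 0.2227]
tool_rot: [2.464, 1.947, -0.001]
ft_force: [1.0, 0.3, -0.6]
grip_width: 0.998
grip_force: 0.0
time: 2.98
position: [0.5017, -0.2695, 0.121]
tool_rot: [-2.458, -1.956, -0.002]
ft_force: [0.2, -0.4, 0.3]
grip_width: 1.006
grip_force: 0.0
2.975 [ 0.50168413 -0.26950275  0.12097152] [[0.224, 0.975, 0.001], [0.975, -0.224, 0.001], [0.001, 0.001, -1.0]] [-0.27  0.29  0.84  1.81 -0.24  1.15  0.42]
```

View pics/w1.png

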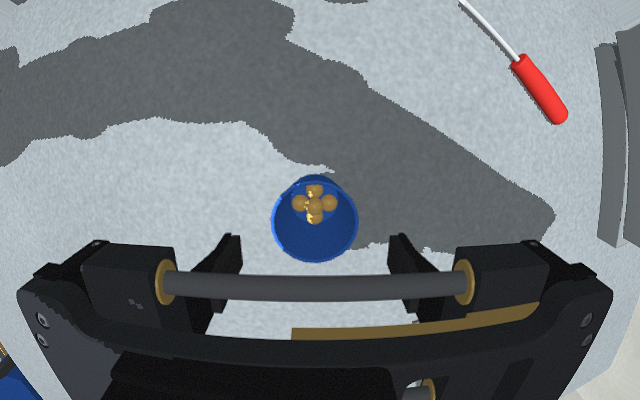

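Run:
```python
from h import *
d=np.load("w1.npz");C=[d[k] for k in("R","t","f","cx","cy")]
for p in((314.5,218.5),(271,219),(358,219),(314,262)): print(atz(ray("wrist",*p,C),.065))
from h import tri
a=ray("top",240+708.5/3.3,170+184/3.3);print(tri([a,ray("wrist",314.5,218.5,C)]))
```

```text
[ 0.50189006 -0.27042356  0.065     ]
[ 0.46970405 -0.26348241  0.065     ]
[ 0.53385314 -0.27834996  0.065     ]
[ 0.49312997 -0.30649238  0.065     ]
(array([ 0.50035441, -0.27737282,  0.04625609]), [np.float64(0.11393372560762324), np.float64(0.11393372560752013)])
```

The wrist view shows the cup rim centred at (314,219), with all five beads visible, so the tool is centred to within 2 mm. I'll descend and pinch lightly.

```bash
python3 -m crank '[[1,0,-0.005,-0.47,0],[1,0,-0.005,-0.47,0],[1,0,-0.005,-0.47,0]]' 6
python3 -m crank '[[0.5,0,0,0,0],[0.5,0,0,0,0],[0.5,0,0,0,0],[0.5,0,0,0,0]]' 6
python3 -m crank '[[0.5,0,0,0.1,0],[0.5,0,0,0.2,0],[0.5,0,0,0.25,0],[0.5,0,0,0.25,0]]' 6
```

```text
time: 3.4
position: [0.4994, -0.2707, 0.0253]
tool_rot: [-2.457, -1.952, 0.002]
ft_force: [0.6, -0.2, 0.7]
grip_width: 0.999
grip_force: 0.0
time: 3.9
position: [0.5008, -0.2732, 0.0279]
tool_rot: [2.461, 1.951, 0.002]
ft_force: [-1.6, 1.6, 7.3]
grip_width: 0.751
grip_force: 6.4
time: 4.4
position: [0.5009, -0.2732, 0.0778]
tool_rot: [2.46, 1.951, 0.002]
ft_force: [-0.2, 0.2, -1.5]
grip_width: 0.75
grip_force: 5.8
```

```bash
python3 -m crank '[[0.5,0.04,0.18,0,0],[0.5,0.1,0.44,0,0],[0.5,0.15,0.66,0,0],[0.5,0.165,0.73,0,0],[0.5,0.165,0.73,0,0]]' 5
python3 -m crank '[[0.5,0.006,0.025,-0.085,0],[0.5,0.011,0.05,-0.085,0],[0.5,0.019,0.083,-0.085,0],[0.5,0.027,0.12,-0.085,0],[0.5,0.033,0.147,-0.085,0]]' 5
python3 - <<'E'
from bench import *; import cv2,numpy as np
a=get_image("scene")[130:260,140:420,::-1];b=get_image("top")[160:260,300:500,::-1]
o=np.zeros((600,800,3),np.uint8);o[:260,:560]=cv2.resize(a,(560,260),interpolation=cv2.INTER_CUBIC);o[270:570,:600]=cv2.resize(b,(600,300),interpolation=cv2.INTER_CUBIC)
cv2.imwrite("pics/p1.png",o)
E
```

```text
time: 5.03
position: [0.5329, -0.1262, 0.0761]
tool_rot: [-2.459, -1.955, 0.001]
ft_force: [0.2, -0.8, -2.5]
grip_width: 0.75
grip_force: 4.8
time: 5.65
position: [0.5405, -0.0978, 0.0604]
tool_rot: [2.461, 1.951, 0.001]
ft_force: [-0.9, -2.4, 4.2]
grip_width: 0.751
grip_force: 5.1
```

View pics/p1.png

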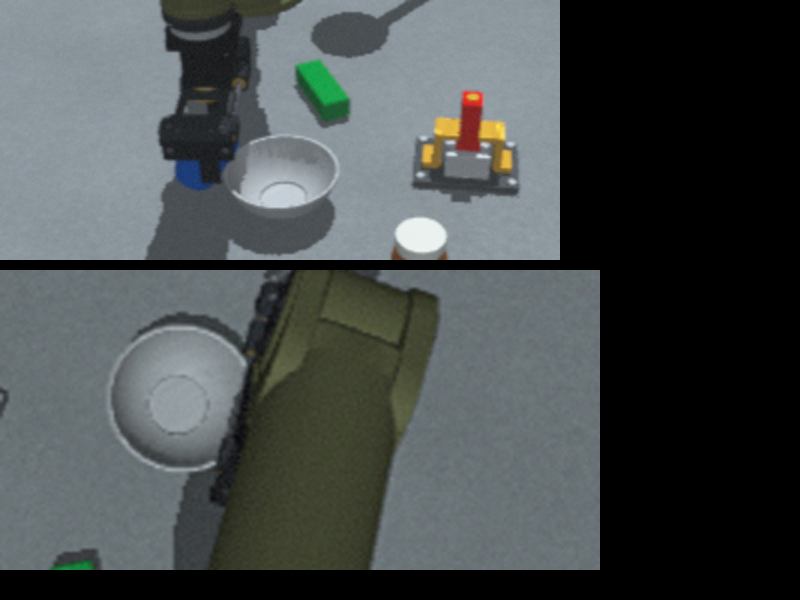

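The bowl has not moved (rim left edge still at column 336), and the cup's foot is meeting it. I'll keep going.

```bash
python3 -m crank '[[0.5,0.008,0.034,0,0],[0.5,0.016,0.07,0,0],[0.5,0.024,0.107,-0.01,0],[0.5,0.031,0.139,-0.018,0],[0.5,0.038,0.171,-0.025,0]]' 4
python3 - <<'E'
from bench import *; import cv2,numpy as np
a=get_image("scene")[130:260,200:330,::-1];b=get_image("wrist")[100:320,140:500,::-1]
c=get_image("top")[150:260,300:400,::-1]
o=np.zeros((600,800,3),np.uint8);o[:260,:260]=cv2.resize(a,(260,260),interpolation=cv2.INTER_CUBIC);o[270:600,:540]=cv2.resize(b,(540,330),interpolation=cv2.INTER_CUBIC)
o[:220,300:500]=cv2.resize(c,(200,220),interpolation=cv2.INTER_CUBIC)
cv2.imwrite("pics/p2.png",o)
E
```

```text
time: 6.38
position: [0.5473, -0.0625, 0.0542]
tool_rot: [-2.461, -1.952, 0.0]
ft_force: [0.7, -0.5, 1.1]
grip_width: 0.749
grip_force: 4.1
```

View pics/p2.png

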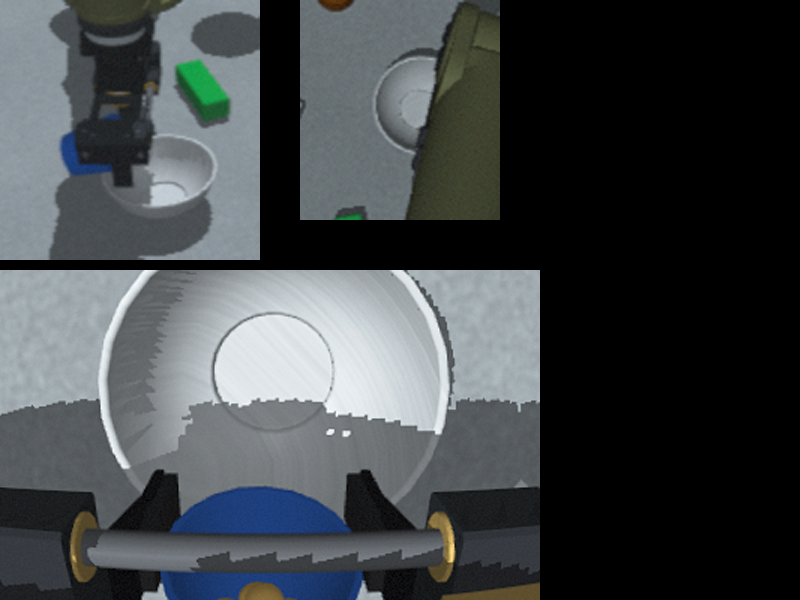

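The cup is tipped about 75° over the rim, with the bowl in place and a bead showing at the mouth. Now to tip it further.

```bash
python3 -m crank '[[0.5,0.008,0.034,-0.012,0],[0.5,0.015,0.068,-0.025,0],[0.5,0.015,0.068,-0.04,0],[0.5,0.015,0.068,-0.055,0],[0.5,0.015,0.068,-0.055,0]]' 4
python3 - <<'E'
from bench import *; import cv2,numpy as np
a=get_image("scene")[130:260,200:330,::-1];b=get_image("wrist")[100:320,140:500,::-1]
c=get_image("top")[150:260,300:400,::-1]
o=np.zeros((600,800,3),np.uint8);o[:260,:260]=cv2.resize(a,(260,260),interpolation=cv2.INTER_CUBIC);o[270:600,:540]=cv2.resize(b,(540,330),interpolation=cv2.INTER_CUBIC)
o[:220,300:500]=cv2.resize(c,(200,220),interpolation=cv2.INTER_CUBIC)
cv2.imwrite("pics/p3.png",o)
E
```

```text
time: 7.15
position: [0.5497, -0.0499, 0.043]
tool_rot: [-2.461, -1.951, 0.001]
ft_force: [-0.1, -0.2, 0.2]
grip_width: 0.555
grip_force: 0.1
```

View pics/p3.png

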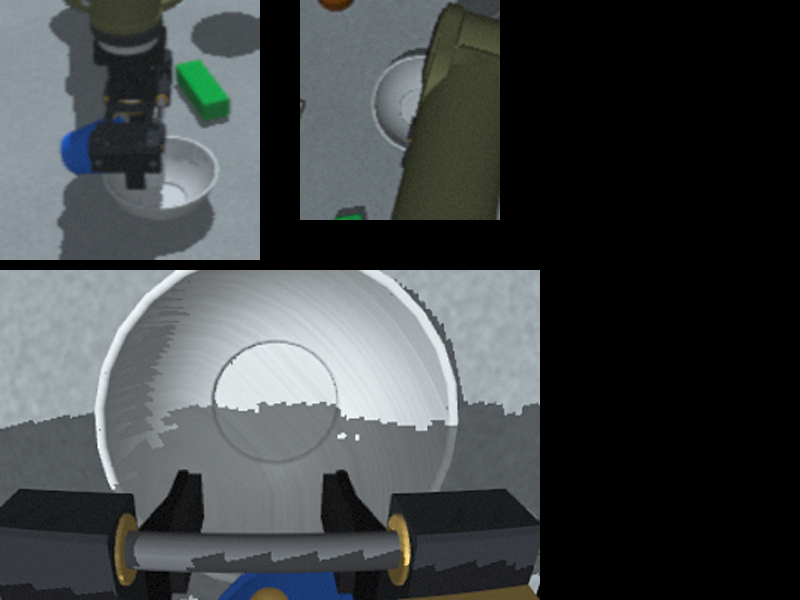

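The cup slid backwards out of the pads (opening 0.555, force about 0) and is now resting on the rim, tilted. I'll check by colour mask whether it is still moving.

```bash
cat > m.py <<'E'
from bench import *; import cv2,numpy as np
def show(n,r,step=2):
    im=get_image(n).astype(int);y0,y1,x0,x1=r;c=im[y0:y1:step,x0:x1:step];R,G,B=c[...,0],c[...,1],c[...,2]
    ch=np.full(R.shape,'.')
    ch[(R+G+B)<130]='#';ch[np.minimum(np.minimum(R,G),B)>170]='w'
    ch[(B>R+40)&(B>G+30)]='b';ch[(R>B+45)&(G>B+15)&(R>G)]='o';ch[(R>G+70)&(R>B+70)]='r';ch[(G>R+30)&(G>B+20)]='g'
    print(n,r,step);print('\n'.join(''.join(x) for x in ch))
    return im.astype(np.uint8)
E
python3 - <<'E'
from m import *
im=show("scene",(180,250,215,320));cv2.imwrite("pics/s4.png",im[...,::-1])
im=show("wrist",(200,400,180,460),4);cv2.imwrite("pics/w4.png",im[...,::-1])
print(get_state()['time'],get_state()['ft_force'],get_state()['grip_width'],get_state()['grip_force'])
E
```

```text
scene (180, 250, 215, 320) 2
....................##.......##.........gggggggggg...
....................#####.######.........ggggggggg...
....................###########...........gggggggg...
....................#.......###...........gggggggg...
...................##....#####.............ggggg.....
...................##....######......................
.................###############.....................
.................###############.....................
................#############........................
........bbbb...##############......w.................
......bbbbbbbb.##.###########...........w............
....bbbbbbbbbbb####.#######.##............w..........
...bbbbbbbbbbbb#######.##########...........w........
...bbbbbbbbbbbb##################............w.......
..bbbbbbbbbbbbb##################....................
..bbbbbbbbbbbbbb..#############.#.............w......
..bbbbbbbbbbbbbb#.############..#....................
..bbbbbbbbbb.bbb#################....................
..bbbbbbbbboobbbb.......#####........................
..bbbbbbbb.o.bbbb........####................
[... 3762 characters left out ...]
###################################################################
######################################################################
######################################################################
######################################################################
######################################################################
######################################################################
######################################################################
######################################################################
#####################################################################.
7.4 [-0.15530543  0.55519728 -0.71413001] 0.5025483574350559 0.0
```

The cup has dropped back outside the bowl, mouth up, with beads visible inside. I'll raise clear and let it settle.

```bash
python3 -m crank '[[0.5,0.01,0.04,0.3,0],[0.7,0.04,0.2,0.6,0],[1,0.08,0.5,0.6,0],[1,0.08,0.6,0.6,0],[1,0.08,0.6,0.6,0]]' 4
python3 - <<'E'
from m import *
a=get_image("scene")[150:260,180:330,::-1];w=get_image("wrist")[:,:,::-1];c=get_image("top")[150:260,290:470,::-1]
o=np.zeros((600,800,3),np.uint8);o[:275,:375]=cv2.resize(a,(375,275),interpolation=cv2.INTER_CUBIC);o[:275,380:800]=cv2.resize(c,(450,275),interpolation=cv2.INTER_CUBIC)[:,:420]
o[280:600,:512]=cv2.resize(w,(512,320));cv2.imwrite("pics/p5.png",o)
E
```

```text
time: 8.02
position: [0.5657, 0.0719, 0.163]
tool_rot: [-2.458, -1.956, 0.002]
ft_force: [0.0, 0.0, -0.9]
grip_width: 0.87
grip_force: 0.0
```

View pics/p5.png

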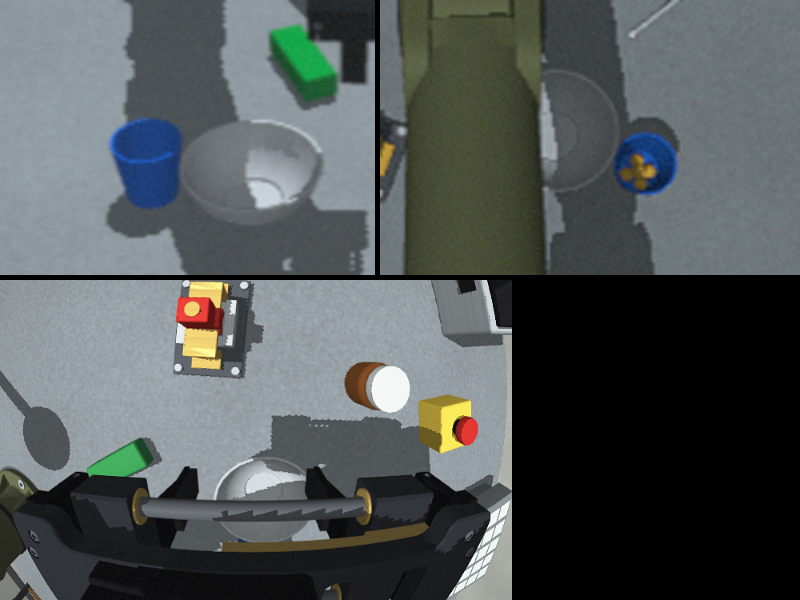

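The cup is standing upright against the bowl with its beads still in it, at (646,164) in the picture, which is about u=396.4, v=215.6 in the top view. The bowl is in place. I'll retry with a lower and firmer pinch.

Run:
```python
from m import *; from h import *
im=get_image("top").astype(int);B=im[...,2];m=(B>im[...,0]+40)&(B>im[...,1]+30);o=(im[...,0]>B+45)
m[:, :380]=0;m[:,460:]=0;m[:190]=0;m[250:]=0
m=m|False
ys,xs=np.nonzero(m);print(xs.min(),xs.max(),ys.min(),ys.max())
h=cv2.convexHull(np.c_[xs,ys].astype(np.int32));print(cv2.minEnclosingCircle(h))
for p in((396.4,215.6),):
    c=atz(ray("top",*p),.065);print(c)
c=atz(ray("top",*cv2.minEnclosingCircle(h)[0]),.06);print(c)
b=np.array([.557,-.024]);d=b-c[:2];print(np.hypot(*d),np.degrees(np.arctan2(d[1],d[0])),get_state()['position'])
```

```text
384 408 203 227
((395.8723449707031, 215.23403930664062), 12.911694526672363)
[ 0.5222064  -0.11824939  0.065     ]
[ 0.52378463 -0.11763665  0.06      ]
0.09935332063650998 70.46907455296838 [0.56602822 0.06741418 0.16324042]
```

```bash
python3 -m crank '[[1,-0.215,-0.925,0,-0.018],[1,-0.215,-0.925,0,-0.018],[1,-0.215,-0.925,0,-0.018],[1,-0.215,-0.925,0,-0.018],[1,-0.215,-0.925,0,-0.018]]' 12
python3 - <<'E'
from m import *; from h import *
s=get_state();print(s['position'],s['grip_width'])
C=cam("wrist");im=get_image("wrist").astype(int)
B=im[...,2];m=((B>im[...,0]+40)&(B>im[...,1]+30)).astype(np.uint8);m[:100]=0;m[290:]=0;m[:,:220]=0;m[:,420:]=0
n,l,st,ce=cv2.connectedComponentsWithStats(m);k=1+st[1:,4].argmax();print(st[k],ce[k])
x,y,w,hh=st[k][:4]
for p in((x,y+hh/2),(x+w,y+hh/2),(x+w/2,y+hh),(x+w/2,y)): print(atz(ray("wrist",*p,C),.065).round(4))
cv2.imwrite("pics/w6.png",im[...,::-1].astype(np.uint8))
E
```

```text
time: 8.85
position: [0.5228, -0.1158, 0.1635]
tool_rot: [-2.57, -1.806, -0.001]
ft_force: [0.0, 0.8, 0.5]
grip_width: 0.997
grip_force: 0.0
[ 0.52283763 -0.11579979  0.16347989] 0.9968438531107173
[ 280  163   76   75 3535] [318.39321075 203.74738331]
[ 0.4945 -0.1054  0.065 ]
[ 0.5578 -0.1283  0.065 ]
[ 0.514  -0.1508  0.065 ]
[ 0.5374 -0.0853  0.065 ]
```

```bash
python3 -m crank '[[1,0.01,-0.01,-0.3,0],[1,0.01,-0.01,-0.6,0],[1,0.01,-0.01,-0.735,0],[1,0.01,-0.01,-0.735,0]]' 12
python3 -m crank '[[0.5,0,0,0,0],[0.5,0,0,0,0],[0.5,0,0,0,0],[0.5,0,0,0,0]]' 12
python3 -m crank '[[0.5,-0.015,-0.04,0.01,0],[0.5,-0.025,-0.07,0.06,0],[0.5,-0.025,-0.07,0.13,0],[0.5,-0.025,-0.07,0.19,0],[0.5,-0.025,-0.07,0.19,0]]' 12
python3 -c "from bench import *;print(get_state()['position'])"
```

```text
time: 9.4
position: [0.5235, -0.1151, 0.0142]
tool_rot: [-2.563, -1.811, 0.007]
ft_force: [-0.3, -0.2, -0.3]
grip_width: 1.0
grip_force: 0.0
time: 9.9
position: [0.5261, -0.1165, 0.0179]
tool_rot: [2.568, 1.81, 0.003]
ft_force: [-1.8, 1.9, 6.4]
grip_width: 0.772
grip_force: 12.0
time: 10.52
position: [0.5214, -0.1306, 0.0559]
tool_rot: [2.566, 1.81, 0.004]
ft_force: [0.9, 1.4, -2.3]
grip_width: 0.778
grip_force: 12.0
[ 0.52136942 -0.13062017  0.05588123]
```

Run:
```python
from m import *; from h import *
im=show("scene",(180,250,205,320))
im=show("wrist",(150,340,240,400),4)
s=get_state();p=s['position']
R,t,f,cx,cy=cam("scene")
for dz in(-26,-16,-6,0,29,49,59):
    q=R@(p+[0,0,dz/1e3])+t;print(dz,q[0]/q[2]*f+cx,q[1]/q[2]*f+cy)
```

```text
scene (180, 250, 205, 320) 2
....#.........##.#............................ggggggggg...
...##........##.#.............................ggggggggg...
...#.........##................................gggggggg...
.#####......##.b................................ggggggg...
##################bb............................ggggg.....
.#################bb......................................
#.#.########..####bb......................................
##..#####..#######.b......................................
####.##...#####.##bb......................................
###############...bb................wwwwww................
###############..bbb.........................w............
.###############bbbb...........................w..........
#############.##bbbb.............................w........
...#############bbbb..............................w.......
.........######.bbbb......................................
.........#####bbbbbb...............................w......
..........####bbbbbb....w.................................
..........####bbbbbb....w.................................
.........
[... 2569 characters left out ...]
...........
#bbbbbbbbbbbbbbbbbbbbbbbbbbbbbbbbbbbb###
#bbbbbbbbbbbbbbbbbbbbbbbbbbbbbbbbbbbb###
#bbbbbbbbbbbbbbbbbbbbbbbbbbbbbbbbbbbb###
.wbbbbbbbbbbbbbbbbbbbbbbbbbbbbbbbbbbw...
wwbbbbbbbbbbbbbbbbbbbbbbbbbbbbbbbbb.wwww
wwwbbbbbbbbbbbbbbbbbbbbbbbbbbbbbbbbww.ww
wwwwb.bbbbbbbbbbbbbbbbbbbbbbbbbb....oooo
wwwwoooooooooooooooooooooooooooooooooooo
wwwwoooooooooooooooooooooooooooooooooooo
##.....oooooooooooooooooooooooo.....####
-26 234.466567392836 217.36488482316366
-16 234.01363705790382 214.17046037644062
-6 233.55548969553394 210.9392413087773
0 233.2780594776699 208.9825830727213
29 231.9095617028408 199.3308498810053
49 230.93826504844134 192.4804944542741
59 230.4438995677143 188.99383645092615
```

The foot sits about 16 mm below the tips and the cup is upright with its beads, so I'm pushing into the rim again.

```bash
python3 -m crank '[[0.5,0.028,0.08,0,0],[0.5,0.045,0.127,0,0],[0.5,0.062,0.174,0,0],[0.5,0.073,0.207,0,0],[0.5,0.087,0.244,0,0]]' 12
python3 - <<'E'
from m import *
show("scene",(180,250,205,320))
im=show("wrist",(150,340,240,400),4)
E
```

```text
time: 11.25
position: [0.5381, -0.0817, 0.0548]
tool_rot: [2.568, 1.809, 0.001]
ft_force: [-1.3, -0.5, 2.3]
grip_width: 0.772
grip_force: 12.0
scene (180, 250, 205, 320) 2
................##......#####................gggggggggg...
...............##.......#####.................ggggggggg...
...............##..bbbb..####..................gggggggg...
...............#..bbbbbb.###....................ggggggg...
.............######.....##......................ggggg.....
...........###############..#.............................
..........#..#############................................
..........###.##########.....#............................
..........###..######..#####.#............................
..........#######.############...........ww...............
..........#################..b............................
...........#################.b............................
.............###############.b...................w........
...........##############..#......................w.......
............###############...............................
.............bbbbbb.#######................
[... 2433 characters left out ...]
###
##bbbbbbbbbbbbb..bbbbbbbbbbbbbbbbbbb###.
........................................
........................................
........................................
........................................
........................................
........................................
#bbbbbbbbbbbboooo.oooooooooobbbbbbbbb###
#bbbbbbbbbbboooooo.ooooo..bbbbbbbbbbb###
#bbbbbbbbbbboooooo.ooooo.bbbbbbbbbbbb###
.bbbbbbbbbbboooooo.oooooobbbbbbbbbbbb...
..bbbbbbbbbb.ooooo.oooooobbbbbbbbbbbb...
..bbbbbbbbbbb.ooobbooooobbbbbbbbbbbb....
.wbb....bbbbbbbbbbbbooobbbbbbbb.....oooo
...boooooooooooooooooooooooooooooooooooo
...boooooooooooooooooooooooooooooooooooo
##......oooooooooooooooooooooo.....#####
```

```bash
python3 -m crank '[[0.5,0.009,0.024,0,0],[0.5,0.017,0.047,0,0],[0.5,0.025,0.07,0,0],[0.5,0.033,0.094,-0.005,0],[0.5,0.048,0.137,-0.015,0]]' 12
python3 - <<'E'
from m import *
im=show("scene",(180,250,205,320));cv2.imwrite("pics/s7.png",im[...,::-1])
im=show("wrist",(150,340,240,400),4);cv2.imwrite("pics/w7.png",im[...,::-1])
E
```

```text
time: 11.98
position: [0.5474, -0.0545, 0.0514]
tool_rot: [2.568, 1.809, 0.0]
ft_force: [-0.1, -0.7, 0.0]
grip_width: 0.775
grip_force: 12.0
scene (180, 250, 205, 320) 2
.......................############..........gggggggggg...
......................##......####............ggggggggg...
......................##...bb.#####............gggggggg...
......................#..bbbbbb####............gggggggg...
.....................##.bbbbbbb####.............ggggg.....
....................####.#...bb##.........................
...................##############.##......................
.................#..#############.........................
.................###.##########...........................
..................##..######..###........w................
.................###################.........w............
.................#################........................
................b#################...............w........
................b#..##############................w.......
.................##############..#........................
..................##############.#...........
[... 2431 characters left out ...]
###
###.bbbbbbbbbbbbbbbbbbbbbbbbbbbbbbb.###.
........................................
........................................
........................................
........................................
........................................
........................................
#bbbbbbbbbbbbbbbbb.ooooo.bbbbbbbbbbbbb##
#bbbbbbbbbbbbbbbbbooooooobbbbbbbbbbbbb##
#bbbbbbbbbbbbbbb..ooooooobbbbbbbbbbbb###
.bbbbbbbbbbbbb.ooooooooo...bbbbbbbbbb...
.bbbbbbbbbbbbboooooooooooooobbbbbbbbb..w
..bbbbbbbbbbbboooooobbboooooobbbbbbbb...
.wbb...bbbbbbboooooobb.oooooobb.....oooo
..bb.ooooooooooooooooooooooooooooooooooo
..wboooooooooooooooooooooooooooooooooooo
##........ooooooooooooooooooo......#####
```

```bash
python3 -m crank '[[0.5,0.003,0.01,-0.012,0],[0.5,0.003,0.01,-0.025,0],[0.5,0.003,0.01,-0.037,0],[0.5,0.003,0.01,-0.047,0],[0.5,0.003,0.01,-0.047,0]]' 12
python3 - <<'E'
from m import *
im=show("wrist",(100,340,230,410),4);cv2.imwrite("pics/w8.png",im[...,::-1])
im=show("scene",(180,240,205,320));cv2.imwrite("pics/s8.png",im[...,::-1])
E
```

```text
time: 12.7
position: [0.5478, -0.0528, 0.042]
tool_rot: [2.568, 1.809, -0.0]
ft_force: [0.4, 0.4, 0.5]
grip_width: 0.776
grip_force: 12.0
wrist (100, 340, 230, 410) 4
.......wwww........................wwwww.....
.....www..............................www...w
....www.................................ww...
..www....................................www.
.www......................................www
ww.....................www..w...............w
w....................wwwwwwwwwwwwww..........
w..................wwwwwwwwwwwwwwwwwwww......
................wwwwwwwwwwwwwwwwwwwwwwww.....
................wwwwwwwwwwwwwwwwwwwwwwwwwww..
...............wwwwwwwwwwwwwwwwwwwwwwwwwwwww.
.............wwwwwwwww.wwwwwwwwwwwwwwwwwwwwww
............wwwwww.wwwwwwwwwwwwwwwwwwwwwwwwww
..........wwwwww.wwwwwwwwwwwwwwwwwwwwwwwwwwww
...........wwww.wwwwwwwwwwwwwwwwwwwwwwwwwwwww
...........www.wwwwwwwwwwwwwwwwwwwwwwwwwwwwww
..........www.wwwwwwwwwwwwwwwwwwwwwwwwwwwwwww
.........wwwwwwwwwwwwwwwwwwwwwwwwwwwwwwwwwwww
.........www.wwwwwwwwwwwwwwwwwwwwwwwwwwwwwwww
.........www.wwwwwwwwwwwwwwwwwwwwwwwwwwwwwwww
........wwww.
[... 2925 characters left out ...]
............bbb.....######.#.......................
...........................#####..........................
............................####..........................
............................####........ww................
............................####........www...............
...............................#.......wwwwww.............
.......................................wwwww..............
.......................................www................
..........................................................
..........................................................
..........................................................
..........................................................
```

Run:
```python
from m import *; from h import *
p=get_state()['position'];C=cam("wrist");R,t,f,cx,cy=C;print("cam",(-R.T@t).round(3),p.round(4),R[2].round(2))
def proj(X):
    x=R@X+t;a=np.arctan2(np.hypot(*x[:2]),x[2]);k=f*a/np.hypot(*x[:2]);return np.array([cx+x[0]*k,cy+x[1]*k])
u=np.array([.334,.943,0]);z=np.array([0,0,1.]);l=np.cross(u,z)
for piv in(29,36):
  for th in(60,70,80,90,100):
    a=np.radians(th);ax=np.cos(a)*z+np.sin(a)*u;fr=np.cos(a)*u-np.sin(a)*z
    P=p+z*piv/1e3;m=P+ax*(.061-piv/1e3+.020*0-.012+0)  # mouth 49 above tcp when upright
    m=P+ax*(.049-piv/1e3)
    print(piv,th,"front",proj(m+fr*.034).round(),"L",proj(m+l*.034).round(),"back",proj(m-fr*.034).round())
b=np.array([.557,-.024,.05])
print("bowl rim",[proj(b+.068*np.array([np.cos(q),np.sin(q),0])).round() for q in(0,1.57,3.14,1.2)])
w=cv2.imread("pics/w8.png");cv2.imwrite("pics/v9.png",np.vstack([w[60:380,120:520],cv2.resize(cv2.imread("pics/s8.png")[150:250,200:325],(400,320)) [:270]]))
```

```text
cam [0.576 0.023 0.204] [ 0.548  -0.0527  0.0422] [-0.1  -0.28 -0.96]
29 60 front [314. 199.] L [389. 254.] back [314. 328.]
29 70 front [314. 203.] L [387. 248.] back [313. 313.]
29 80 front [314. 209.] L [386. 243.] back [313. 296.]
29 90 front [314. 216.] L [385. 239.] back [313. 278.]
29 100 front [314. 224.] L [383. 237.] back [313. 260.]
36 60 front [314. 213.] L [389. 269.] back [314. 345.]
36 70 front [314. 218.] L [388. 265.] back [314. 334.]
36 80 front [314. 224.] L [387. 262.] back [313. 320.]
36 90 front [314. 232.] L [386. 259.] back [313. 304.]
36 100 front [314. 240.] L [385. 257.] back [313. 287.]
bowl rim [array([432., 165.]), array([265.,  82.]), array([201., 243.]), array([315.,  73.])]
```

View pics/v9.png

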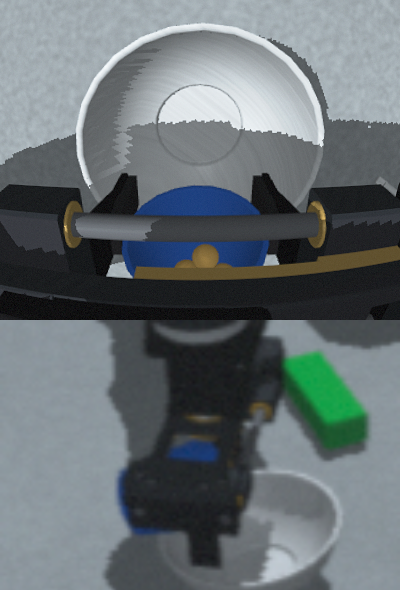

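Run:
```python
from m import *; from h import *
p=get_state()['position'];C=cam("wrist");R,t,f,cx,cy=C
def proj(X):
    x=R@X+t;a=np.arctan2(np.hypot(*x[:2]),x[2]);k=f*a/np.hypot(*x[:2]);return np.array([cx+x[0]*k,cy+x[1]*k])
u=np.array([.334,.943,0]);z=np.array([0,0,1.]);l=np.cross(u,z)
# wrist mask: upper contour of mouth rim
w=cv2.imread("pics/w8.png").astype(int);B=w[...,0];m=(B>w[...,2]+40)&(B>w[...,1]+30)
pts=[(x,np.nonzero(m[235:275,x])[0][0]+235) for x in range(268,372,8) if m[235:275,x].any()]
print(pts)
from scipy.optimize import least_squares
def res(q):
    th,h,v=q;ax=np.cos(th)*z+np.sin(th)*u;fr=np.cos(th)*u-np.sin(th)*z
    mc=p+u*h+z*v
    P=np.array([proj(mc+.034*(np.cos(g)*fr+np.sin(g)*l)) for g in np.linspace(-1.6,1.6,60)])
    P=P[P[:,0].argsort()]
    return [np.interp(x,P[:,0],P[:,1])-y for x,y in pts]+[ (h-.0)*0]
for th in(30,40,50,60,70,80,90):
  r=min((least_squares(lambda q:res([np.radians(th),q[0],q[1]]),[h0,v0]) for h0 in(0,.02) for v0 in(.03,.05)),key=lambda r:r.cost);print(th,r.x.round(4),r.cost)
# bowl
b=np.array([.557,-.024,.05]);
for s in(0,-5,-10):
  c=b+u*s/1e3;P=np.array([proj(c+.068*np.array([np.cos(q),np.sin(q),0])) for q in np.linspace(0,6.28,90)]);print(s,P[:,1].min(),P[:,0].min(),P[:,0].max())
```

```text
[(268, np.int64(261)), (276, np.int64(256)), (284, np.int64(253)), (292, np.int64(250)), (300, np.int64(248)), (308, np.int64(246)), (316, np.int64(246)), (324, np.int64(246)), (332, np.int64(246)), (340, np.int64(248)), (348, np.int64(250)), (356, np.int64(254)), (364, np.int64(258))]
30 [0.0011 0.0738] 24.78541144526388
40 [0.0027 0.0749] 24.20138876453965
50 [0.0056 0.0766] 23.501036158246933
60 [0.0049 0.0685] 22.282887359325137
70 [0.0022 0.0542] 21.115381655739316
80 [-0.0039  0.0313] 20.060652419824606
90 [-0.0117  0.0039] 20.277262082571195
0 73.18898175006473 188.3306756695227 435.56823032592183
-5 83.14534012282724 189.3673579894749 434.6400709730591
-10 93.1517131095635 190.4506107699704 433.6651811913664
```

The beads are still in the cup, which sits at about 80° (lip at row 245) and is gripped close to its mouth. It needs roughly 10° more, so I'll go further over and down with a short jolt.

```bash
python3 -m crank '[[0.5,0.011,0.03,-0.015,0],[0.5,0.022,0.061,-0.03,0],[0.5,0.022,0.061,-0.04,0],[0.5,0.022,0.061,-0.04,0]]' 16
python3 - <<'E'
from m import *
im=show("wrist",(60,340,230,410),4);cv2.imwrite("pics/w10.png",im[...,::-1])
E
```

```text
time: 13.3
position: [0.5522, -0.0403, 0.0339]
tool_rot: [2.568, 1.81, -0.001]
ft_force: [-0.9, 0.7, 1.4]
grip_width: 0.774
grip_force: 16.0
wrist (60, 340, 230, 410) 4
.............................................
.............................................
..................ww.........................
................www.....w.......w............
.............................................
...........w...................w.............
....w........................................
.............................................
.............................wwww.w..........
.............................w...............
.............................................
................wwwwwwwwwwwwww...............
.............wwwwwwwwwwwwwwwwwwww............
..........wwwww...............wwwwww.........
.......wwwww.....................wwwww.......
......wwww..........................wwww.....
....www...............................www....
...www.................................wwww..
.wwww....................................www.
www........................w..............www
ww.........
[... 1588 characters left out ...]
..........
.............................................
.............................................
.............................................
.............................................
.............................................
##.....................................b#####
###bbbbbbbbbbbbbbbbbbbbb..bbbbbbbbbbbbbb#####
###bbbbbbbbbbbbbbbbbbb.oooo.bbbbbbbbbbbb#####
###bbbbbbbbbbbbbbbbbbboooooobbbbbbbbbbb######
#...bbbbbbbbbbbbbbbbb.oooooo.bbbbbbbbbb...###
#...bbbbbbbbbbbbbbbbb.oooooobbbbbbbbbbb....##
....bbbbbbbbbbbbbbbbbooooooobbbbbbbbbbb......
.....bboooooooooooooooooooooooooooooooooooooo
.....b.oooooooooooooooooooooooooooooooooooooo
.....w.oooooooooooooooooooooooooooooooooo...#
```

By the mouth ellipse the tilt is now about 92°. I'll hold and see whether the beads roll.

```bash
python3 -m crank '[[0.5,0,0,-0.01,0],[0.5,0,0,-0.02,0],[0.5,0,0,-0.02,0],[0.5,0,0,-0.02,0],[0.5,0,0,-0.02,0]]' 16
python3 - <<'E'
from m import *
im=show("wrist",(100,340,230,410),5);cv2.imwrite("pics/w11.png",im[...,::-1])
im=show("scene",(180,250,205,320),2);cv2.imwrite("pics/s11.png",im[...,::-1])
E
```

```text
time: 13.98
position: [0.5524, -0.0403, 0.0303]
tool_rot: [2.568, 1.81, 0.0]
ft_force: [-0.5, 1.8, 1.8]
grip_width: 0.768
grip_force: 16.0
wrist (100, 340, 230, 410) 5
....................................
................wwww................
..........wwwwwwwwwwwwwwww...w......
........wwwwww..........wwwww.......
.....wwwww.................wwww.....
....www.......................www...
...ww..........................www..
.www.............................www
ww...............w....ww.w........ww
w..............wwwwwwwwwwwww........
..............wwwwwwwwwwwwwwwww.....
...........wwwwwwwwwwwwwwwwwwwwwww..
..........wwwwwwwwwwwwwwwwwwwwwwwww.
..........wwwwwwwwwwwwwwwwwwwwwwwwww
.........wwwwwwwwwwwwwwwwwwwwwwwwwww
........wwwwwwwwwwwwwwwwwwwwwwwwwwww
........www.wwwwwwwwwwwwwwwwwwwwwwww
........ww....w...w...wwwwwwwwwwwwww
....................oo..wwwwwwwwwwww
...................oooo..........www
..................ooooo.............
..................ooooo.............
................ooooooo.............
...............ooooo................
...............ooooo................
.......
[... 2237 characters left out ...]
........................####...ooo.ww..............
...............................####...ooo.ww..............
...............................####....oo.ww..............
..........................................................
..........................................................
..........................................................
..........................................................
..........................................................
..........................................................
..........................................................
..........................................................
..........................................................
```

Beads are rolling into the bowl: four are out and the fifth is on its way.

```bash
python3 -m crank '[[0.5,0,0,0,0],[0.5,0,0,0,0],[0.5,0,0,0,0],[0.5,0,0,0,0]]' 16
python3 - <<'E'
from m import *
im=show("wrist",(130,340,230,410),4);cv2.imwrite("pics/w12.png",im[...,::-1])
E
```

```text
time: 14.58
position: [0.5523, -0.0404, 0.0302]
tool_rot: [2.568, 1.81, 0.0]
ft_force: [-0.6, 1.3, 1.3]
grip_width: 0.767
grip_force: 16.0
wrist (130, 340, 230, 410) 4
...www.................................wwww..
.wwww....................................www.
www.......................................www
ww....................wwwwwwww.www..........w
w..................wwwwwwwwwwwwwwwww.w.......
.................wwwwwwwwwwwwwwwwwwwww.w.....
..............wwwwwwwwwwwwwwwwwwwwwwwwwww.w..
..............wwwwwwwwwwwwwwwwwwwwwwwwwwwwww.
............wwwwwwwwwwwwwwwwwwwwwwwwwwwwwwwww
............wwwwwwwwwwwwwwwwwwwwwwwwwwwwwwwww
............wwwwww.wwwwwwwwwwwwwwwwwwwwwwwwww
...........wwwww.wwwwwwwwwww.wwwwwwwwwwwwwwww
.........wwwwwwwwwwwwwwwwwwwwwwwwwwwwwwwwwwww
.........wwwwwwwwwwwwwwwwwwwwwwwwwwwwwwwwwwww
........ww.ww..............w.wwwwwwwwwwwwwwww
.............................wwwwwwwwwwwwwwww
.................................w.ww..wwwwww
..........................oo...............w.
.........................ooooo...............
........................oooooo...............
............
[... 805 characters left out ...]
..........
.............................................
.............................................
.............................................
.............................................
.............................................
###bbbbbbbbbbbbbbbbbbbbbbbbbbbbbbbbbbbbb#####
###bbbbbbbbbbbbbbbbbbbbbbbbbbbbbbbbbbbbb#####
###bbbbbbbbbbbbbbbbbbbbbbbbbbbbbbbbbbbbb#####
#...bbbbbbbbbbbbbbbbbbbbbbbbbbbbbbbbbbb...###
#...bbbbbbbbbbbbbbbbbbbbbbbbbbbbbbbbbbb...###
#...bbbbbbbbbbbbbbbbbbbbbbbbbbbbbbbbbbb....##
.....bb..bbbbbbbbbbbbbbbbbbbbbbbbb.....oooooo
.....bboooooooooooooooooooooooooooooooooooooo
.......oooooooooooooooooooooooooooooooooooooo
####......o.oooooooooooooooooooo......#######
```

All five beads are in the bowl. Now I'll lift the cup clear, back off and loosen the grip so it can swing upright.

```bash
python3 -m crank '[[0.5,0,0,0.15,0],[0.5,-0.02,-0.06,0.35,0],[0.5,-0.1,-0.28,0.35,0],[0.5,-0.18,-0.5,0.35,0],[0.5,-0.217,-0.613,0.35,0]]' 8
python3 -m crank '[[0.5,0,0,0,0],[0.5,0,0,0,0],[0.5,0,0,-0.05,0]]' 4
python3 - <<'E'
from m import *
im=show("scene",(150,250,175,290),2);cv2.imwrite("pics/s13.png",im[...,::-1])
im=show("wrist",(200,340,230,410),5);cv2.imwrite("pics/w13.png",im[...,::-1])
E
```

```text
time: 15.25
position: [0.5071, -0.1662, 0.1]
tool_rot: [2.571, 1.805, -0.001]
ft_force: [0.2, 1.4, -0.6]
grip_width: 0.767
grip_force: 8.0
time: 15.62
position: [0.5101, -0.1614, 0.0902]
tool_rot: [2.565, 1.813, 0.002]
ft_force: [0.4, 0.4, -1.5]
grip_width: 0.775
grip_force: 4.0
scene (150, 250, 175, 290) 2
............####################..........................
............####################..........................
............##############...##...........................
............##############....#...........................
............##.......####....o............................
............####..######.#................................
...........##.##.######.##...............................g
...........##.......###.#................................g
..........##........#####................................g
.........##.........##.#.................................g
..........#........##..#.................................g
......#####.#.....###.b..#................................
......###################b................................
.......#################
[... 2523 characters left out ...]
####wbbbbbbbbbbbbbbbbbbbb..####...
w#####.bbbbbbbbbbbbbbbbbbbbbw#####..
######bbbbbbbbbbbbbbbbbbbbbbb######w
#####bbbbbbbbbbbbbbbbbbbbbbbbb######
####bbbbbbbbbbbbbbbbbbbbbbbbbb.#####
####bbbbbbbbbbbbbbbbbbbbbbbbbbb#####
............bbbbbbbbbbbb............
....................................
....................................
....................................
....................................
#..b...........................b.###
###bbbbbbbbbbbbbbbbbbbbbbbbbbbbb#.##
###bbbbbbbbbbbbbbbbbbbbbbbbbbbb.####
#w.wbbbbbbbbbbbbbbbbbbbbbbbbbbbwww##
#wwwbbbbbbbbbbbbbbbbbbbbbbbbbbwwww##
.wwwwbbbbbbbbbbbbbbbbbbbbbbbb.ww..oo
wwwwwwoooooooooooooooooooooooooooooo
wwwwwooooooooooooooooooooooooooooooo
```

The cup swung almost upright by itself. I'm lowering it gently to the bench.

```bash
python3 -m crank '[[0.5,0,0,-0.1,0],[0.5,0,0,-0.2,0],[0.5,0,0,-0.28,0],[0.5,0,0,-0.32,0],[0.5,0,0,-0.32,0]]' 4
python3 -m crank '[[0.5,0,0,-0.02,0],[0.5,0,0,-0.035,0],[0.5,0,0,-0.05,0],[0.5,0,0,-0.05,0]]' 4
python3 - <<'E'
from m import *
im=show("scene",(170,250,165,290),2);cv2.imwrite("pics/s14.png",im[...,::-1])
im=show("wrist",(170,340,230,410),5);cv2.imwrite("pics/w14.png",im[...,::-1])
E
```

```text
time: 16.35
position: [0.5083, -0.1631, 0.0255]
tool_rot: [-2.568, -1.809, 0.002]
ft_force: [0.4, 0.2, -1.3]
grip_width: 0.773
grip_force: 4.0
time: 16.85
position: [0.5086, -0.1627, 0.0165]
tool_rot: [-2.567, -1.809, -0.0]
ft_force: [-3.7, 2.0, 3.9]
grip_width: 0.777
grip_force: 3.8
scene (170, 250, 165, 290) 2
...................###################........................g
...................####################........................
...................####################........................
...................####################........................
...................###################.........................
....................##################.........................
....................#############o.o#..........................
....................###########.#..............................
....................##......###................................
...................###########.#...............................
..................###..#######.#...............................
..................##........####...............................
.................#
[... 2360 characters left out ...]
####.bbbbbbbbbbbbbbbbbbbb..####...
w#####bbbbbbbbbbbbbbbbbbbbbb.#####..
#####.bbbbbbbbbbbbbbbbbbbbbbb######.
#####bbbbbbbbbbbbbbbbbbbbbbbbb######
####bbbbbbbbbbbbbbbbbbbbbbbbbb######
####bbbbbbbbbbbbbbbbbbbbbbbbbbb#####
..........bbbbbbbbbbbbb.............
....................................
....................................
....................................
....................................
#.bb...........................b.###
##.bbbbbbbbbbbbbbbbbbbbbbbbbbbbb####
###bbbbbbbbbbbbbbbbbbbbbbbbbbbbb####
#wwbbbbbbbbbbbbbbbbbbbbbbbbbbbbwww##
#wwwbbbbbbbbbbbbbbbbbbbbbbbbbbbwww##
wwww.bbbbbbbbbbbbbbbbbbbbbbbbbww..oo
wwwww.oooooooooooooooooooooooooooooo
wwwwwooooooooooooooooooooooooooooooo
```

```bash
python3 -m crank '[[0.82,0,0,0,0],[0.95,0,0,0,0],[1,0,0,0,0],[1,0,0,0.1,0],[1,0,0,0.3,0]]' 4
python3 -m crank '[[1,0,0,0.3,0],[1,0.03,0.2,0.6,0],[1,0.06,0.5,0.6,0],[1,0.09,0.8,0.6,0],[1,0.09,0.95,0.6,0]]' 20
python3 -m crank '[[1,0.09,0.31,0,0.003],[1,0.09,0.62,0,0.003],[1,0.09,0.92,0,0.003],[1,0.09,0.92,0,0.003],[1,0.09,0.92,0,0.003]]' 20
python3 - <<'E'
from m import *;from h import *
s=get_state();print(s['position'])
im=get_image("top");w=get_image("wrist")
c=im[150:260,290:470,::-1];C=cam("wrist")
np.savez("w15.npz",R=C[0],t=C[1],f=C[2],cx=C[3],cy=C[4])
o=np.zeros((600,640,3),np.uint8);o[:220,:360]=cv2.resize(c,(360,220),interpolation=cv2.INTER_CUBIC)
o[220:600,:640]=w[20:400,:,::-1];cv2.imwrite("pics/p15.png",o)
E
```

```text
time: 17.58
position: [0.5079, -0.163, 0.0767]
tool_rot: [-2.568, -1.809, 0.004]
ft_force: [1.2, 0.4, 1.1]
grip_width: 0.997
grip_force: 0.0
time: 18.2
position: [0.5273, 0.0311, 0.1979]
tool_rot: [-2.564, -1.815, -0.005]
ft_force: [-0.7, -0.2, -0.1]
grip_width: 0.999
grip_force: 0.0
time: 18.82
position: [0.5453, 0.2102, 0.1972]
tool_rot: [2.55, 1.833, 0.001]
ft_force: [-0.3, -1.1, -0.2]
grip_width: 1.001
grip_force: 0.0
[0.5452631  0.21022939 0.1971618 ]
```

View pics/p15.png

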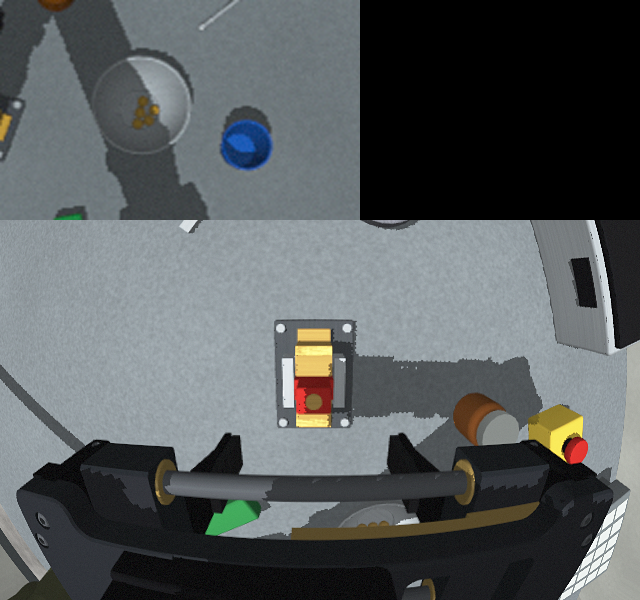

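The cup is upright and empty (245,145), and the five beads are in the bowl (145,110). The nest is square to the gripper, and the block's top face is at about (314,401) in the picture, which is wrist row 201.

Run:
```python
from h import *
d=np.load("w15.npz");C=[d[k] for k in("R","t","f","cx","cy")]
r=ray("wrist",314,201,C);print(atz(r,.108));print(tri([r,ray("top",271.5,202.4),ray("scene",376.7,178.3)]))
c=[atz(ray("wrist",u,v,C),.01)[:2] for u,v in((275,121),(354,121),(352,228),(276,228))];print(np.round(c,4),np.mean(c,0))
for i,j in((3,0),(2,1)):
    e=c[j]-c[i];print(np.degrees(np.arctan2(e[1],e[0])),np.hypot(*e))
from bench import get_state;from scipy.spatial.transform import Rotation as Ro
s=get_state();print(s['position'],Ro.from_rotvec(s['tool_rot']).as_matrix()[:,1])
```

```text
[0.5463804  0.21135327 0.108     ]
(array([0.5454597 , 0.21215253, 0.10999562]), [np.float64(1.141504627557036), np.float64(1.8279916945084662), np.float64(1.4557644838417152)])
[[0.5254 0.2855]
 [0.6093 0.2569]
 [0.5692 0.1347]
 [0.4813 0.1647]] [0.54628903 0.21041889]
69.94107229955891 0.12861764536300724
71.86796703697703 0.1286157188792658
[0.54550422 0.2089116  0.19704375] [ 0.94695115 -0.32137566  0.00109253]
```

```bash
python3 -m crank '[[1,0,0.008,-0.25,0],[1,0,0.008,-0.5,0],[1,0,0.008,-0.625,0],[1,0,0.008,-0.625,0]]' 20
python3 -m crank '[[0,0,0,0,0],[0,0,0,0,0],[0,0,0,0,0],[0,0,0,0,0],[0,0,0,0,0]]' 20
python3 -c "from bench import *;s=get_state();print(s['position'],s['ft_force'],s['grip_width']*87,s['grip_force'])"
```

```text
time: 19.42
position: [0.5438, 0.2102, 0.0698]
tool_rot: [2.553, 1.83, -0.006]
ft_force: [-0.2, -0.1, 0.8]
grip_width: 0.999
grip_force: 0.0
time: 20.05
position: [0.5449, 0.2127, 0.0714]
tool_rot: [2.551, 1.834, 0.0]
ft_force: [0.4, -0.2, 0.1]
grip_width: 0.516
grip_force: 0.0
[0.54492099 0.21271348 0.07135053] [ 0.4140373  -0.22139161  0.13118882] 44.865213190095105 0.0
```

```bash
python3 -m crank '[[0,0,0,0,0],[0,0,0,0,0],[0,0,0,0,0]]' 20
python3 -m crank '[[0,0.007,0.02,-0.002,0],[0,0.014,0.04,-0.005,0],[0,0.021,0.06,-0.008,0],[0,0.027,0.08,-0.011,0],[0,0.027,0.08,-0.011,0]]' 20
python3 -c "from bench import *;s=get_state();print(s['position'],s['ft_force'],s['torque'])"
```

```text
time: 20.42
position: [0.5449, 0.2126, 0.0711]
tool_rot: [2.551, 1.834, -0.0]
ft_force: [-0.1, 0.3, -0.5]
grip_width: 0.342
grip_force: 20.0
time: 21.05
position: [0.549, 0.2216, 0.07]
tool_rot: [2.551, 1.828, -0.016]
ft_force: [-8.9, -13.5, 18.4]
grip_width: 0.342
grip_force: 30.0
[0.54901959 0.22156866 0.07000838] [ -8.8555569  -13.54043958  18.36867917] [-3.57061062  2.35177403  0.03858325]
```

The arm yields under load: it moved 10 of 17 mm at about 16 N. I'll ease the grip a little, relieve the downward push and command further.

```bash
python3 -m crank '[[0,0,0,0.004,0],[0,0.005,0.015,0.004,0],[0,0.01,0.03,0.003,0],[0,0.01,0.03,0.003,0]]' 12
python3 -c "from bench import *;s=get_state();print(s['position'],s['ft_force'],s['torque'])"
```

```text
time: 21.55
position: [0.5515, 0.2283, 0.0698]
tool_rot: [2.55, 1.828, -0.013]
ft_force: [-5.8, -11.6, 11.1]
grip_width: 0.343
grip_force: 18.8
[0.55151379 0.22832709 0.06982483] [ -5.78832737 -11.63083355  11.05715439] [-2.98692419  1.45420331  0.02760573]
```

Run:
```python
from m import *
im=show("wrist",(160,330,250,390),2);cv2.imwrite("pics/w16.png",im[...,::-1])
im=show("scene",(165,230,330,420),1);cv2.imwrite("pics/s16.png",im[...,::-1])
```

```text
wrist (160, 330, 250, 390) 2
.w.................ooooooooooooooooooooooooooo...........w............
....wwwww..........ooooooooooooooooooooooooooo..........wwwww.........
....wwwwww.........ooooooooooooooooooooooooooo.........wwwwww.........
...wwwwwww.........ooooooooooooooooooooooooooo.........wwwwww.........
...wwwwwww..........oooooooooooooooooooooooooo.........wwwwww.........
....wwwwww..........ooooooooooooooooooooooooo..........wwwwww.........
.....wwww...........ooooooooooooooooooooooooo...........wwww..........
....................ooooooooooooooooooooooooo.........................
....................ooooooooooooooooooooooooo.........................
....................ooooooooooooooooooooooooo.........................
...................ooooooooooooooooooooooooooo........................
.w.................ooooooooooooooooooooooooooo........................
...................ooooooooooooooooooooooooooo........................
..................ooooooooooooooooooooooooooooo.......................
..w...............ooooooooooooooooooooooooooooo.......................
..w...
[... 10207 characters left out ...]
...............................................................
..........................................................................................
..........................................................................................
..........................................................................................
..........................................................................................
..........................................................................................
..........................................................................................
..........................................................................................
```

```bash
cat > ck.py <<'E'
import sys
from m import *;from h import *
R,t,f,cx,cy=cam("scene");pr=lambda X:(lambda q:(q[0]/q[2]*f+cx))(R@np.array(X)+t)
a=np.array([.5457,.211,.06]);v=np.array([.322,.947,0]);px=pr(a+v*.02)-pr(a)
def edges(im):
    im=im.astype(int);R_,G,B=im[...,0],im[...,1],im[...,2];m=(R_>B+45)&(G>B+15)&(R_>G)&~((R_>G+70)&(R_>B+70))
    L=[];Rr=[];Ls=[];Rs=[]
    for r in range(191,198):
        c=np.nonzero(m[r,345:405])[0]+345;L.append(c.min());Rr.append(c.max())
    for r in range(206,212):
        c=np.nonzero(m[r,345:405])[0]+345;Ls.append(c.min());Rs.append(c.max())
    return np.mean(L),np.mean(Rr),np.mean(Ls),np.mean(Rs)
e0=np.array(edges(cv2.imread("pics/scene0.png")[...,::-1]))
im=cv2.imread(sys.argv[1])[...,::-1] if len(sys.argv)>1 else get_image("scene")
e=np.array(edges(im));print("px/mm",px/20,e0,e,"mm shift",((e-e0)/(px/20)).round(1))
E
python3 ck.py pics/s16.png
```

```text
px/mm 0.41045525135370153 [357.28571429 391.71428571 351.         395.        ] [357.28571429 394.14285714 351.         398.        ] mm shift [0.  5.9 0.  7.3]
```

The +y cheek has moved out about 6–7 mm. I'll nudge it slightly further, then rock to the other side.

```bash
python3 -m crank '[[0,0.003,0.01,0,0],[0,0.006,0.019,0,0],[0,0.006,0.019,0,0]]' 12
python3 ck.py
python3 -m crank '[[0,-0.009,-0.026,0.003,0],[0,-0.018,-0.052,0.005,0],[0,-0.027,-0.08,0.007,0],[0,-0.036,-0.106,0.008,0],[0,-0.043,-0.129,0.008,0]]' 12
python3 -m crank '[[0,-0.01,-0.028,-0.001,0],[0,-0.02,-0.056,-0.003,0],[0,-0.03,-0.084,-0.005,0],[0,-0.038,-0.113,-0.007,0],[0,-0.038,-0.113,-0.007,0]]' 12
python3 ck.py
```

```text
time: 22.02
position: [0.5525, 0.2309, 0.0698]
tool_rot: [2.55, 1.826, -0.015]
ft_force: [-7.1, -13.4, 11.1]
grip_width: 0.347
grip_force: 17.9
px/mm 0.41045525135370153 [357.28571429 391.71428571 351.         395.        ] [357.14285714 394.85714286 351.         399.        ] mm shift [-0.3  7.7  0.   9.7]
time: 22.7
position: [0.5451, 0.2136, 0.0718]
tool_rot: [-2.55, -1.834, -0.003]
ft_force: [0.8, 2.6, 1.5]
grip_width: 0.345
grip_force: 12.0
time: 23.32
position: [0.5391, 0.1954, 0.0725]
tool_rot: [-2.546, -1.834, -0.014]
ft_force: [0.8, 9.9, 7.4]
grip_width: 0.346
grip_force: 16.4
px/mm 0.41045525135370153 [357.28571429 391.71428571 351.         395.        ] [354.71428571 395.85714286 347.66666667 399.        ] mm shift [-6.3 10.1 -8.1  9.7]
```

```bash
python3 -m crank '[[0,-0.004,-0.012,0,0],[0,-0.004,-0.012,0,0]]' 12
python3 ck.py
python3 -m crank '[[0,0.01,0.03,0.002,0],[0,0.02,0.06,0.004,0],[0,0.03,0.09,0.006,0],[0,0.042,0.125,0.007,0],[0,0.042,0.125,0.007,0]]' 12
python3 - <<'E'
from m import *
print(get_state()['ft_force'],get_state()['position'])
show("scene",(178,220,345,410),1)
E
```

```text
time: 23.62
position: [0.5385, 0.1937, 0.0726]
tool_rot: [-2.545, -1.835, -0.016]
ft_force: [1.9, 10.4, 7.6]
grip_width: 0.34
grip_force: 16.4
px/mm 0.41045525135370153 [357.28571429 391.71428571 351.         395.        ] [354.         395.85714286 347.83333333 399.        ] mm shift [-8.  10.1 -7.7  9.7]
time: 24.3
position: [0.5446, 0.2106, 0.071]
tool_rot: [2.551, 1.832, -0.005]
ft_force: [-1.7, -2.8, 4.4]
grip_width: 0.34
grip_force: 12.0
[-1.7194005  -2.80070471  4.35867409] [0.54458759 0.21061684 0.07097426]
scene (178, 220, 345, 410) 1
.................#########################..####.................
.................#################################...............
.................#################################...............
.................#..#############################................
.....................############################................
.................#...########################..##................
................###.########################....#................
................##..########################.....................
.................#..##
[... 1521 characters left out ...]
.....................ooooooooo..........
..oooooooooo..................................ooooooooo..........
..oooooooooo..................................ooooooooo..........
...ooooooooo.................................oooooooooo..........
......oooo...................................oooooooooo..........
..............................................ooooooooo..........
..............................................oooooooo...........
................................................oooooo...........
....w............................................................
.................................................................
.................................................................
```

Both cheeks are out about 8 mm, and the block stands upright and centred between them. I'll firm the grip and lift.

```bash
python3 -m crank '[[0,0,0,0,0],[0,0,0,0.01,0],[0,0,0,0.03,0],[0,0,0,0.055,0],[0,0,0,0.08,0]]' 30
python3 -c "from bench import *;print(get_state()['ft_force'])"
```

```text
time: 24.98
position: [0.5449, 0.2133, 0.0872]
tool_rot: [-2.55, -1.833, -0.001]
ft_force: [0.8, -1.0, -3.2]
grip_width: 0.345
grip_force: 30.0
[ 0.79788488 -1.01068824 -3.18790529]
```

```bash
python3 -m crank '[[0,0,0,0.06,0],[0,0,0,0.12,0],[0,0,0,0.18,0],[0,0,0,0.25,0],[0,0,0,0.32,0]]' 30
python3 -m crank '[[0,0,0,0.005,0],[0,0,0,0.005,0],[0,0,0,0.005,0],[0,0,0,0.005,0],[0,0,0,0.005,0]]' 30
python3 - <<'E'
from m import *
print(get_state()['ft_force'],get_state()['position'])
show("scene",(140,225,335,410),1)
im=show("top",(180,240,350,430),2)
E
```

```text
time: 25.6
position: [0.5448, 0.2128, 0.1523]
tool_rot: [-2.55, -1.834, -0.001]
ft_force: [0.4, 0.4, -2.1]
grip_width: 0.343
grip_force: 30.0
time: 26.22
position: [0.5447, 0.2125, 0.1519]
tool_rot: [2.551, 1.834, -0.001]
ft_force: [-0.0, -0.2, -1.8]
grip_width: 0.339
grip_force: 30.0
[-0.04387193 -0.24483601 -1.84428808] [0.5447401  0.21250281 0.15187745]
scene (140, 225, 335, 410) 1
...............................##.###....##########.##.#...##..##..........
...............................#.#####...#######...###.....###.............
..............................##..###..#..#.#.#..#..###.#...#..............
..............................#.#####.###.###.#.#.##.#.#####.##.#..........
..............................###########.#.###.##.##.###########..........
..............................#########################.#..######..........
...............................##################################..........
..............................###################################..........
..............................###################################..........
............................
[... 6304 characters left out ...]
...
....oo..oo..............................
.......o................................
....ooooo.....................bbbb......
....oo......................bbbbbbbb....
...........................bbbbbbbbbb...
..........................bbbbbbbbbbbb..
..........................bbbbbbbbbbbb..
..........................bbbbbbbbbbbb..
.........................bbbbbbbbbbbbbb.
..........................bbbbbbbbbbbb..
..........................bbbbbbbbbbbb..
..........................bbbbbbbb#bbb..
...........................bbbbbbbbbb...
............................bbbb##bb....
..............................bbbbb.....
........................................
........................................
```

```bash
python3 -c "
from bench import *
print(get_state()['qd'].round(4));print(close_job())"
```

```text
[ 0.0005  0.0009  0.001  -0.0018 -0.     -0.0021  0.0013]
the job is handed in; nothing more can be done
None
```

The job is done and handed in at about 26 s: all five beads are in the bowl, the empty cup stands upright on the bench, both cheeks are out about 8 mm, and the red block is held upright and steady about 28 mm above the cheeks over the nest. On the first tipping try the cup slipped from the pads and fell back upright beside the bowl with its beads still in it.

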